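Put the hand stamps away in their trays

ROBOT

A 6-joint arm with a two-finger parallel gripper is mounted at the origin on the work surface. World frame = base frame: x ahead of the robot, y to its left, z up, the work surface at z = 0. Lengths are in m, angles in degrees, forces in N, time in s.
With the tool pointing down it reaches from about 0.375 to 0.9 m from the base axis. Payload 3.1 kg.
Tool frame: the origin (TCP) lies midway between the tips of the shut fingers; the grasp point (between the pads) lies 19 mm behind it; z points along the fingers, y is the line along which they close (so a half turn about z gives the same grasp; the last joint's range is limited). The gripper opens to 87 mm and grips with 3 to 60 N. Pads are 19 mm wide; open, the fingers measure 117 mm over their backs; the gripper's body (75 mm by 190 mm) begins 51 mm behind the grasp point.
Start: joints at [-74.055, 30.224, 82.088, -0, 67.689, -10.227], TCP at [0.276, -0.561, 0.192] pointing down, gripper open.
Joint ranges: [-176.69, 176.69], [-43.24, 126.21], [12.49, 139.97], [-82, 262], [0, 151.66], [-163.58, 163.58]. Speed limits (degrees/s): [159.86, 159.86, 180, 180, 180, 180].

INTERFACE

Orientations are given as a 3x3 rotation matrix whose columns are the frame's x, y, z axes.
In Python, from rig import read_state, optics, bot gives the robot as it stands. The module is installed in compiled form; this text tells all that it offers.
- The arm moves only by the tool send_rows, never from a script. Its argument "commands" is a list of rows, each a list of 7 numbers: the turn, a rotation vector about the tool's x, y, z in units of 5 degrees (1.0 is 5 degrees), then the shift along the tool's x, y, z in units of 30 mm (1.0 is 30 mm), then the opening, from 0 (shut) to 1 (fully open). In form: [[rx, ry, rz, tx, ty, tz, gripper], ...]. A call has 1 to 20 rows; each row is the pose to reach, as a shift and turn from the pose commanded when the call began, along the tool's axes at that moment; what a row does not reach only later rows make up. A row lasts 1/12 s, in which the tool goes at most 41.7 mm and 7.16 degrees, less where a joint would pass 70% of its speed; a pose out of reach is approached as far as the arm can. A call with a gripper value outside its range is refused whole. The fingers move at their own pace and stop on an object; the grip force is fixed at half the most. Time passes only in rows, so rows that repeat a pose let the fingers close. It gives the time, the measured TCP pose, the force, the opening and the grip force at its end, in the units of the state.
- read_state(): the state, without advancing time (a new reading comes with each control period).
- optics.capture(name): name is "scene" or "top" or "wrist"; returns a dict with "image" (420x560x3 uint8, blue, green, red), "intrinsics" (3x3 intrinsics, pixels), "extrinsics" (4x4, takes a point from world to camera coordinates); the wrist camera has in their place "T_tool_cam" (4x4, takes a point from camera to tool coordinates, whose origin is the TCP and whose axes are the flange's). Camera axes: x right, y down, z forward; pixel columns grow to the right and rows downward; lengths in m; the calibration is good to about 2 mm. A picture is of the moment at which its call begins: read the wrist's pose just before it. There is no depth.
- bot.hand_in(): hands the job in; it is judged then, once.
The state is a dict: "time_s": time; "joint_positions": joint angles; "qvel": joint speeds; "tau": joint torques, N m; "position": TCP position; "tcp_rot": TCP orientation; "force": force on the tool from outside, world axes, zero at the start; "moment": the same for the moment, N m; "opening": opening from 0.0 (shut) to 1.0 (fully open); "grasp_force": force on a finger pad.
Only numpy, scipy, OpenCV 4.12 (cv2) and the standard library are available. Lean on these libraries where they do the work, as an engineer would, in place of code of your own. Each camera call takes 0.05 s, during which the arm holds its last target. There are 200 camera calls.

TASK

Tidy the craft bench: put each of the four wooden hand stamps away in the tray of its own shape and size, so that it stands upright with its block flat on the tray's floor, handle up. Leave the thread spool and the glass jar where they are.

Things in the scene. Friction and masses are not known exactly. Their poses are not given: they have to be found in the camera images.
- stamp_big_round: loose wooden hand stamp with a large round block, 70 mm in diameter, about 0.14 kg. Block 21 mm thick, the lowest 3 mm rubber; on it an upright handle, a plain cylinder 26 mm in diameter from 34 to 80 mm above the underside (18 mm neck below), gripped from above at any yaw. Origin: centre of the underside, on the handle's axis; z up.
- stamp_small_round: loose wooden hand stamp with a small round block, 38 mm in diameter, about 0.08 kg. Block 21 mm thick, the lowest 3 mm rubber; on it an upright handle, a plain cylinder 26 mm in diameter from 34 to 80 mm above the underside (18 mm neck below), gripped from above at any yaw. Origin: centre of the underside, on the handle's axis; z up.
- stamp_square: loose wooden hand stamp with a square block, 54 x 54 mm, sides along its own x and y, about 0.12 kg. Block 21 mm thick, the lowest 3 mm rubber; on it an upright handle, a plain cylinder 26 mm in diameter from 34 to 80 mm above the underside (18 mm neck below), gripped from above at any yaw. Origin: centre of the underside, on the handle's axis; z up.
- stamp_oblong: loose wooden hand stamp with an oblong block, 78 mm along its own x, 32 mm along its own y, about 0.12 kg. Block 21 mm thick, the lowest 3 mm rubber; on it an upright handle, a plain cylinder 26 mm in diameter from 34 to 80 mm above the underside (18 mm neck below), gripped from above at any yaw. Origin: centre of the underside, on the handle's axis; z up.
- tray_big_round: shallow open round dark wooden tray, the larger of the two round ones, 90 mm in diameter inside. Floor 5 mm thick, lined with cork; walls 6 mm thick, rim 18 mm above the table. Fixed to the table. Origin: centre of its underside, on the table; z up.
- tray_small_round: shallow open round dark wooden tray, the smaller of the two round ones, 58 mm in diameter inside. Floor 5 mm thick, lined with cork; walls 6 mm thick, rim 18 mm above the table. Fixed to the table. Origin: centre of its underside, on the table; z up.
- tray_square: shallow open square dark wooden tray, 72 x 72 mm inside, sides along its own x and y. Floor 5 mm thick, lined with cork; walls 6 mm thick, rim 18 mm above the table. Fixed to the table. Origin: centre of its underside, on the table; z up.
- tray_oblong: shallow open oblong dark wooden tray, inside 98 mm along its own x and 52 mm along its own y. Floor 5 mm thick, lined with cork; walls 6 mm thick, rim 18 mm above the table. Fixed to the table. Origin: centre of its underside, on the table; z up.
- spool: bystander: empty pale wooden thread spool standing upright, loose, 42 mm in diameter, 58 mm tall. Origin: centre of the underside.
- jar: bystander: closed glass jar with a metal cap, loose, 58 mm in diameter, 85 mm tall. Origin: centre of the underside.
Mind the look-alikes: they are no part of the job. Leave any yellow look-alike of the stamp_square alone.

How it is judged (in metres and radians):
At the end, for the whole second after the job is handed in: Each stamp stands upright (within about 4.5 degrees), at rest, inside the tray of its own shape and size: its centre within 15 mm of the tray's centre and its underside on the tray's floor (5 mm above the tray's underside, within 3 mm) (horizontal distance between stamp_big_round and tray_big_round below 0.015 m and z of stamp_big_round in the frame of tray_big_round between 0.002 and 0.008 m and angle between each of stamp_big_round, stamp_small_round, stamp_square, stamp_oblong's own z axis and vertical below 0.08 rad and linear speed of each of stamp_big_round, stamp_small_round, stamp_square, stamp_oblong below 0.02 m/s and angular speed of each of stamp_big_round, stamp_small_round, stamp_square, stamp_oblong below 0.2 rad/s and horizontal distance between stamp_small_round and tray_small_round below 0.015 m and z of stamp_small_round in the frame of tray_small_round between 0.002 and 0.008 m and horizontal distance between stamp_square and tray_square below 0.015 m and z of stamp_square in the frame of tray_square between 0.002 and 0.008 m and horizontal distance between stamp_oblong and tray_oblong below 0.015 m and z of stamp_oblong in the frame of tray_oblong between 0.002 and 0.008 m); the robot touches nothing.
It fails at once if the thread spool is moved more than 15 mm from where it stood or tipped (distance of spool from where it was at the start of the episode above 0.015 m or angle between spool's own z axis and vertical above 0.3 rad).
It fails at once if the glass jar is moved more than 15 mm from where it stood or tipped (distance of jar from where it was at the start of the episode above 0.015 m or angle between jar's own z axis and vertical above 0.3 rad).
It also fails if it takes over 106 s, if anything falls off the work surface, if the arm or the gripper's body presses on something with over 40 N, if the wrist force passes 120 N, or if a joint passes its speed limit or range.

## Working session

There is one attempt and no reset: what is moved stays moved. The work goes in short steps, Python scripts to look and compute and a tool call to move; the robot and the scene stay as the last step left them, time stands still between calls to the robot, and variables do not carry over. Pictures are saved under pics/ and viewed, at most 14 in all, crops included, and the job is handed in when it is done.

Besides the shell and the picture viewer there is one more tool, called after ">>>" as name(argument=value, ...) on one line, values as JSON. send_rows: Moves the arm, as the interface text tells. Its arguments: {"type":"object","properties":{"commands":{"type":"array","items":{"type":"array","items":{"type":"number"}}}},"required":["commands"]}

```bash
mkdir -p pics
python3 - <<'E'
from rig import read_state, optics, bot
import cv2,numpy as np,pickle
np.set_printoptions(precision=4,suppress=True)
s=read_state();print(s['time_s'],s['position'],s['tcp_rot'],s['opening'])
d={n:optics.capture(n) for n in("scene","top")}
pickle.dump(d,open('d0.pkl','wb'))
for n in d:
  cv2.imwrite(f'pics/{n}0.png',d[n]['image']);print(d[n]['intrinsics'],d[n]['extrinsics'])
E
```

```text
0.0 [ 0.2755 -0.5601  0.1908] [[ 0.8975  0.4411 -0.0006]
 [ 0.4411 -0.8975  0.0021]
 [ 0.0004 -0.0022 -1.    ]] 1.003016737581277
[[457.2742   0.     274.9587]
 [  0.     457.2742 208.2573]
 [  0.       0.       1.    ]] [[ 0.7827  0.6221 -0.0172 -0.3714]
 [ 0.4569 -0.5931 -0.6629 -0.1974]
 [-0.4226  0.5111 -0.7485  1.4163]
 [ 0.      0.      0.      1.    ]]
[[539.7267   0.     283.7028]
 [  0.     539.7267 207.7934]
 [  0.       0.       1.    ]] [[-0.0087 -1.     -0.004   0.0108]
 [-0.9989  0.0089 -0.0456  0.4891]
 [ 0.0457  0.0036 -0.999   1.3277]
 [ 0.      0.      0.      1.    ]]
```

View pics/scene0.png

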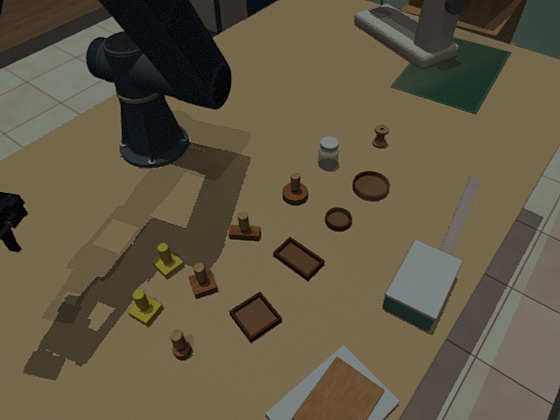

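View pics/top0.png

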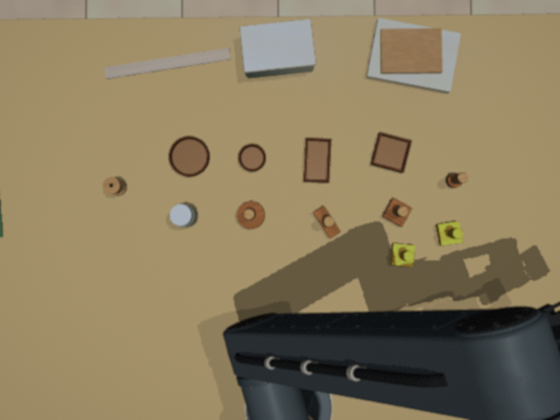

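The top view shows all items. Trays: big round (189,156), small round (252,157), oblong (317,160), square (391,152). Brown stamps: big round (250,214), oblong (327,221), square (397,212), small round (456,180). The yellow look-alikes are at (403,254) and (450,233), the spool at (113,186) and the jar at (182,215). Next I'll segment them.

```bash
cat > h.py <<'E'
import numpy as np,cv2,pickle
def ray(d,uv):
    K,E=d['intrinsics'],np.array(d['extrinsics']);R,t=E[:3,:3],E[:3,3]
    v=R.T@np.linalg.inv(K)@np.array([uv[0],uv[1],1.]);return -R.T@t,v
def atz(d,uv,z):
    c,v=ray(d,uv);return c+v*(z-c[2])/v[2]
def tri(d1,p1,d2,p2):
    (c1,v1),(c2,v2)=ray(d1,p1),ray(d2,p2)
    s=np.linalg.lstsq(np.c_[v1,-v2],c2-c1,rcond=None)[0];a,b=c1+s[0]*v1,c2+s[1]*v2
    return (a+b)/2,np.linalg.norm(a-b)
def proj(d,P):
    E=np.array(d['extrinsics']);q=d['intrinsics']@(E[:3,:3]@P+E[:3,3]);return q[:2]/q[2]
E
python3 - <<'E'
from h import *
np.set_printoptions(precision=4,suppress=True)
d=pickle.load(open('d0.pkl','rb'))
for n,(x0,x1,y0,y1) in dict(top=(90,480,125,245),scene=(130,410,110,370)).items():
  im=d[n]['image'];f=im.astype(float)+1
  r=f[...,2]/f[...,1]
  m=((r>1.42)).astype(np.uint8)
  mm=np.zeros_like(m);mm[y0:y1,x0:x1]=m[y0:y1,x0:x1]
  print(n,np.median(r[y0:y1,x0:x1]))
  k,l,st,c=cv2.connectedComponentsWithStats(mm)
  for i in range(1,k):
    if st[i,4]>40:
      cn=cv2.findContours((l==i).astype(np.uint8),cv2.RETR_EXTERNAL,cv2.CHAIN_APPROX_NONE)[0][0]
      print(c[i],st[i],cv2.minAreaRect(cn))
  cv2.imwrite(f'pics/m_{n}.png',np.vstack([cv2.resize(a,None,fx=2,fy=2,interpolation=cv2.INTER_CUBIC) for a in ([im[y0:y1,x0:x1],cv2.cvtColor(mm[y0:y1,x0:x1]*255,8)] if n=='top' else [im[y0:y1,x0:x1]])]))
E
```

```text
top 1.1283783783783783
[390.8796 152.963 ] [372 134  39  38 216] ((390.67010498046875, 152.11204528808594), (32.5299072265625, 32.207828521728516), 14.931418418884277)
[188.311  155.5502] [170 137  39  39 209] ((189.0, 156.0), (38.0, 38.0), 90.0)
[316.7565 160.2694] [304 139  26  43 193] ((316.8578796386719, 159.84291076660156), (24.269683837890625, 42.24722671508789), 2.8624050617218018)
[250.9565 156.8522] [239 145  26  26 115] ((251.50003051757812, 157.00001525878906), (24.748737335205078, 24.748737335205078), 45.0)
[451.6333 180.9667] [447 174  13  13  90] ((452.0141906738281, 180.82546997070312), (13.112358093261719, 10.101371765136719), 60.945396423339844)
[394.7954 212.0792] [384 199  27  27 303] ((396.800048828125, 211.90000915527344), (21.01903533935547, 20.57182502746582), 26.56505012512207)
[250.9167 214.8426] [238 202  26  26 432] ((250.5, 214.5), (25.0, 25.0), 90.0)
[325.8279 221.8525] [314 207  25  30 244] ((326.34613037109375, 221.76919555664062), (29.95380973815918, 11.371353149414062), 56.30992889404297)
scene 1.1346153846153846
[362.9701 177.6418] [353 171  33  22 1
[... 278 characters left out ...]
.5571] [229 225  31  15 359] ((244.1217041015625, 232.1748046875), (30.19962501525879, 13.23728084564209), 3.8140745162963867)
[298.6557 258.3919] [274 237  50  44 546] ((298.2240905761719, 257.68963623046875), (47.10947799682617, 25.896697998046875), 35.83765411376953)
[203.2381 284.8238] [189 270  28  28 420] ((202.95001220703125, 283.3500061035156), (22.76839828491211, 23.084625244140625), 71.56504821777344)
[255.3501 316.6395] [230 292  51  50 577] ((255.1409454345703, 315.70135498046875), (38.17620849609375, 39.40505599975586), 55.00798034667969)
[182.4286 351.1111] [173 339  18  21 189] ((182.15101623535156, 349.644287109375), (16.466562271118164, 18.35079574584961), 55.00798034667969)
```

View pics/m_top.png

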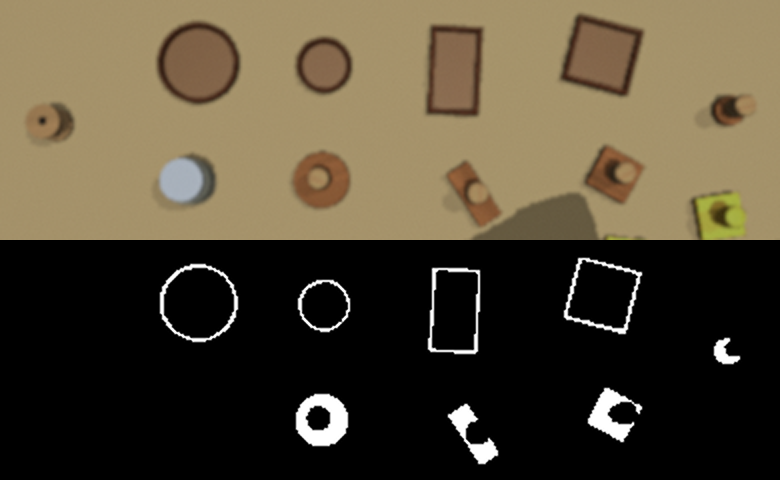

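View pics/m_scene.png

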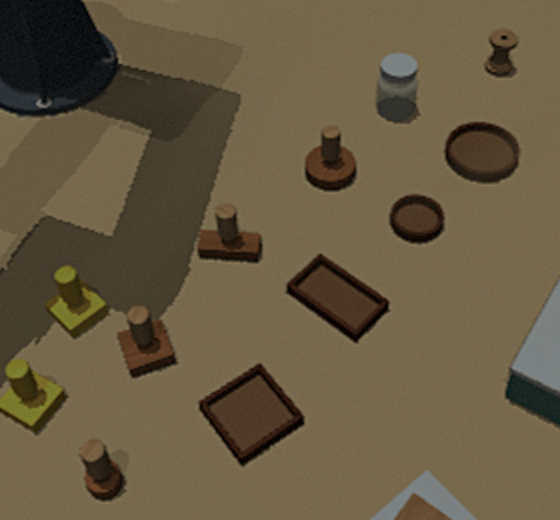

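The crops show the handle-top discs clearly. In the top crop they are at (317,178), (477,193), (625,172) and (745,105). In the scene crop they are at (331,131), (227,210), (139,313) and (94,446). Now I'll triangulate.

Run:
```python
from h import *
np.set_printoptions(precision=4,suppress=True)
d=pickle.load(open('d0.pkl','rb'));T,S=d['top'],d['scene']
H=dict(big=((248.6,214.1),(295.4,175.2)),small=((462.3,177.3),(176.8,332.8)),square=((402.6,211.1),(199.3,266.2)),oblong=((328.6,221.3),(243.3,214.8)))
B=dict(big=(250.5,214.5),square=(396.8,211.9),oblong=(326.35,221.77),small=(452.,180.8))
for k,(a,b) in H.items():
  P,e=tri(T,a,S,b);print(k,P,e,'top@.08',atz(T,a,.08)[:2],'block@.021',atz(T,B[k],.021)[:2])
tr=dict(big=((189,156),(370.7,185.5)),small=((251.5,157),(338.5,219)),oblong=((316.86,159.84),(298.2,257.7)),square=((390.67,152.11),(255.14,315.7)))
for k,(a,b) in tr.items():
  P,e=tri(T,a,S,b);print('tray',k,P,e,atz(T,a,.016)[:2])
# axis angles in world from top
def ang(px):  # minAreaRect box edges in world
  bx=cv2.boxPoints(px);W=np.array([atz(T,p,.018)[:2] for p in bx])
  return [(np.linalg.norm(e),np.degrees(np.arctan2(e[1],e[0]))) for e in (W[1]-W[0],W[2]-W[1])]
print(ang(((390.67,152.11),(32.53,32.2),14.93)),'tray sq');print(ang(((316.86,159.84),(24.27,42.25),2.86)),'tray obl')
print(ang(((396.8,211.9),(21,20.57),26.57)),'sq');print(ang(((326.3,221.77),(29.95,11.37),56.31)),'obl')
# yellow, spool, jar
for n,p in dict(spool=(111.5,185.5),jar=(181,215),y1=(407,255),y2=(456,233)).items(): print(n,atz(T,p,.07)[:2])
```

```text
big [0.4726 0.0896 0.0789] 0.0017273351527596118 top@.08 [0.4719 0.089 ] block@.021 [0.4729 0.0884]
small [ 0.5547 -0.414   0.0811] 0.001828381086059708 top@.08 [ 0.5542 -0.4151] block@.021 [ 0.5516 -0.4089]
square [ 0.4765 -0.2723  0.08  ] 0.002165849835440431 top@.08 [ 0.4757 -0.2731] block@.021 [ 0.4761 -0.2716]
oblong [ 0.4542 -0.0982  0.079 ] 0.0023020598503193054 top@.08 [ 0.4533 -0.0989] block@.021 [ 0.4534 -0.0981]
tray big [0.6213 0.2423 0.009 ] 0.0011420135488883901 [0.6198 0.2407]
tray small [0.6174 0.0862 0.0083] 0.0009841845754072689 [0.6159 0.0854]
tray oblong [ 0.6083 -0.0772  0.0089] 4.3941205548871786e-05 [ 0.6073 -0.0768]
tray square [ 0.6261 -0.2613  0.009 ] 0.0004519480939723014 [ 0.6249 -0.2601]
[(np.float64(0.08041852464135207), np.float64(-15.747247782887372)), (np.float64(0.08050706446485277), np.float64(-105.61680026853048))] tray sq
[(np.float64(0.10523583950596616), np.float64(-3.44593695270903)), (np.float64(0.060215710721179094), np.float64(-93.41995016457884))] tray obl
[(np.float64(0.05094312404863043), np.float64(-27.429557751850528)), (np.float64(0.05158414519967106), np.float64(-117.24773026600252))] sq
[(np.float64(0.02808941611461749), np.float64(-56.836700902228316)), (np.float64(0.07369054984463295), np.float64(-146.9825309029794))] obl
spool [0.5432 0.4155]
jar [0.4715 0.2501]
y1 [ 0.3724 -0.2837]
y2 [ 0.4232 -0.4004]
```

>>> send_rows(commands=[[0,0,5.24,10.48,-0.26,0,1],[0,0,5.24,10.48,-0.26,0,1],[0,0,5.24,10.48,-0.26,0,1],[0,0,5.24,10.48,-0.26,0,1],[0,0,5.24,10.48,-0.26,0,1],[0,0,5.24,10.48,-0.26,0,1],[0,0,5.24,10.48,-0.26,0,1],[0,0,5.24,10.48,-0.26,0,1],[0,0,5.24,10.48,-0.26,0,1],[0,0,5.24,10.48,-0.26,0,1],[0,0,5.24,10.48,-0.26,0,1],[0,0,5.24,10.48,-0.26,0,1],[0,0,5.24,10.48,-0.26,0,1]])

```text
time_s: 1.18
position: [0.553, -0.4162, 0.1917]
tcp_rot: [[1.0, -0.003, -0.001], [-0.003, -1.0, 0.0], [-0.001, -0.0, -1.0]]
force: [-0.3, 0.1, 1.3]
opening: 0.995
grasp_force: 0.0
```

Run:
```python
from rig import read_state, optics
import cv2,numpy as np
np.set_printoptions(precision=4,suppress=True)
s=read_state();p,R=s['position'],np.array(s['tcp_rot']);print(s['time_s'],p,R)
c=optics.capture('wrist');cv2.imwrite('pics/w1.png',c['image']);print(c['T_tool_cam'],c['intrinsics'])
T=np.array(c['T_tool_cam']);
for P in ([.5545,-.4145,.08],[.626,-.261,.018]):
  q=R.T@(np.array(P)-p);q=T[:3,:3].T@(q-T[:3,3]);u=c['intrinsics']@q;print(u[:2]/u[2])
```

```text
1.1833 [ 0.553  -0.4162  0.1917] [[ 1.     -0.0026 -0.0007]
 [-0.0026 -1.      0.0002]
 [-0.0007 -0.0002 -1.    ]]
[[ 0.0014 -0.9623 -0.2718  0.0749]
 [ 1.      0.0015 -0.0002 -0.0018]
 [ 0.0006 -0.2718  0.9623 -0.194 ]
 [ 0.      0.      0.      1.    ]] [[325.3253   0.     280.5997]
 [  0.     325.3253 213.1905]
 [  0.       0.       1.    ]]
[280.7285 200.162 ]
[139.8013 123.1376]
```

View pics/w1.png

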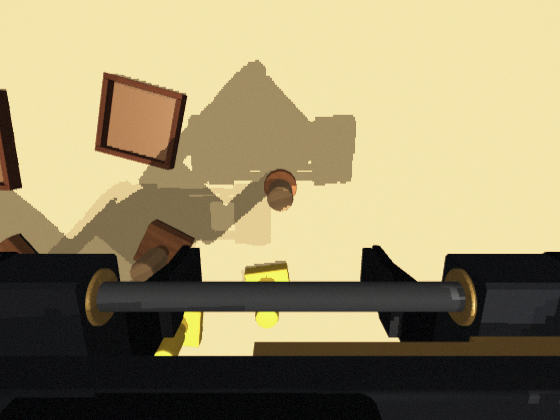

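The wrist image matches the prediction: handle top near (281,199) against (281,200), square tray centre near (140,122) against (140,123). I'll grasp the small round stamp.

>>> send_rows(commands=[[0,0,0,0.05,-0.06,2,1],[0,0,0,0.05,-0.06,3.5,1],[0,0,0,0.05,-0.06,4.4,1],[0,0,0,0.05,-0.06,5.02,1],[0,0,0,0.05,-0.06,5.02,1],[0,0,0,0.05,-0.06,5.02,1],[0,0,0,0.05,-0.06,5.02,0.2],[0,0,0,0.05,-0.06,5.02,0.2],[0,0,0,0.05,-0.06,5.02,0.2],[0,0,0,0.05,-0.06,5.02,0.2],[0,0,0,0.05,-0.06,5.02,0.2],[0,0,0,0.05,-0.06,5.02,0.2],[0,0,0,0.05,-0.06,5.02,0.2],[0,0,0,0.05,-0.06,5.02,0.2],[0,0,0,0.05,-0.06,5.02,0.2]])

```text
time_s: 2.48
position: [0.5559, -0.4133, 0.0411]
tcp_rot: [[1.0, -0.0, -0.0], [-0.0, -1.0, 0.0], [-0.0, -0.0, -1.0]]
force: [-0.3, 0.6, -0.4]
opening: 0.4
grasp_force: 0.0
```

>>> send_rows(commands=[[0,0,0,0,0,0,0.1],[0,0,0,0,0,0,0.1],[0,0,0,0,0,0,0.1],[0,0,0,0,0,0,0.1],[0,0,0,0,0,0,0.1],[0,0,0,0,0,-1.2,0.1],[0,0,0,0,0,-2.4,0.1],[0,0,0,0,0,-3.5,0.1],[0,0,0,0,0,-3.5,0.1],[0,0,0,0,0,-3.5,0.1],[0,0,0,0,0,-3.5,0.1]])

```text
time_s: 3.4
position: [0.5553, -0.4127, 0.1455]
tcp_rot: [[1.0, -0.0, -0.001], [-0.0, -1.0, 0.001], [-0.001, -0.001, -1.0]]
force: [0.3, 0.6, -1.2]
opening: 0.283
grasp_force: 30.0
```

>>> send_rows(commands=[[0,0,0,0.2,-1.2,0,0.1],[0,0,0,0.4,-2.4,0,0.1],[0,0,0,0.6,-3.6,0,0.1],[0,0,0,0.8,-4.8,0,0.1],[0,0,0,1,-6,0,0.1],[0,0,0,1.1,-7.2,0,0.1],[0,0,0,1.2,-8.4,0,0.1],[0,0,0,1.3,-9.6,0,0.1],[0,0,0,1.4,-10.8,0,0.1],[0,0,0,1.5,-12,0,0.1],[0,0,0,1.7,-13.2,0,0.1],[0,0,0,1.9,-14.4,0,0.1],[0,0,0,2.06,-15.4,0,0.1],[0,0,0,2.06,-16.2,0,0.1],[0,0,0,2.06,-16.62,0,0.1],[0,0,0,2.06,-16.62,0,0.1],[0,0,0,2.06,-16.62,0,0.1],[0,0,0,2.06,-16.62,0,0.1],[0,0,0,2.06,-16.62,0,0.1]])

```text
time_s: 4.98
position: [0.6179, 0.0833, 0.1458]
tcp_rot: [[1.0, -0.003, -0.001], [-0.003, -1.0, -0.001], [-0.001, 0.001, -1.0]]
force: [0.2, -0.2, -0.8]
opening: 0.282
grasp_force: 30.0
```

```bash
cat > w.py <<'E'
from rig import read_state, optics
import cv2,numpy as np,sys
np.set_printoptions(precision=4,suppress=True)
s=read_state();p,R=s['position'],np.array(s['tcp_rot']);print(s['time_s'],p,s['force'],s['opening'],s['grasp_force'])
c=optics.capture('wrist');cv2.imwrite(sys.argv[1],c['image'])
T=np.array(c['T_tool_cam'])
for a in sys.argv[2:]:
  P=np.array(eval(a));q=R.T@(P-p);q=T[:3,:3].T@(q-T[:3,3]);u=c['intrinsics']@q;print(a,u[:2]/u[2])
E
python3 w.py pics/w2.png [.617,.086,.018] [.621,.242,.018] [.608,-.077,.018] [.4725,.0895,.08]
```

```text
4.9833 [0.6179 0.0833 0.1458] [ 0.2012 -0.1854 -0.7797] 0.28240676235572026 29.97778594493866
[.617,.086,.018] [279.719  198.7386]
[.621,.242,.018] [125.5784 195.0502]
[.608,-.077,.018] [439.1306 207.1455]
[.4725,.0895,.08] [276.1493 361.4238]
```

View pics/w2.png

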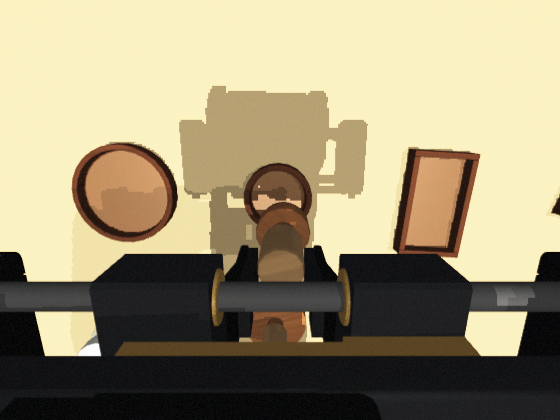

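The wrist view shows the small tray centred near (278,196), about 2 px from the prediction, with the stamp hanging straight. I'll lower it and check contact.

>>> send_rows(commands=[[0,0,0,0,-0.12,1.2,0.1],[0,0,0,0,-0.12,2,0.1],[0,0,0,0,-0.12,2.6,0.1],[0,0,0,0,-0.12,3,0.1],[0,0,0,0,-0.12,3.28,0.1],[0,0,0,0,-0.12,3.28,0.1],[0,0,0,0,-0.12,3.28,0.1],[0,0,0,0,-0.12,3.28,0.1]])

```text
time_s: 5.7
position: [0.619, 0.0885, 0.0488]
tcp_rot: [[1.0, -0.001, 0.002], [-0.001, -1.0, 0.0], [0.002, -0.0, -1.0]]
force: [0.4, -1.0, -0.2]
opening: 0.283
grasp_force: 30.0
```

>>> send_rows(commands=[[0,0,0,0,0,0.05,0.1],[0,0,0,0,0,0.05,0.1],[0,0,0,0,0,0.05,0.1],[0,0,0,0,0,0.05,0.8],[0,0,0,0,0,0.05,0.8],[0,0,0,0,0,0.05,0.8],[0,0,0,0,0,0.05,0.8],[0,0,0,0,0,0.05,0.8],[0,0,0,0,0,0.05,0.8],[0,0,0,0,0,0.05,0.8],[0,0,0,0,0,0.05,0.8],[0,0,0,0,0,-1,0.8],[0,0,0,0,0,-2,1],[0,0,0,0,0,-3.2,1],[0,0,0,0,0,-3.2,1],[0,0,0,0,0,-3.2,1]])

```text
time_s: 7.03
position: [0.62, 0.0887, 0.1466]
tcp_rot: [[1.0, -0.0, 0.006], [-0.0, -1.0, -0.0], [0.006, 0.0, -1.0]]
force: [0.0, -0.9, 0.0]
opening: 0.969
grasp_force: 0.0
```

>>> send_rows(commands=[[0,0,0,-1.2,0,0,1],[0,0,0,-2.4,0,0,1],[0,0,0,-3.6,0,0,1],[0,0,0,-4.5,0,0,1],[0,0,0,-4.88,0,0,1],[0,0,0,-4.88,0,0,1],[0,0,0,-4.88,0,0,1],[0,0,0,-4.88,0,0,1],[0,0,0,-4.88,0,0,1]])

```text
time_s: 7.78
position: [0.4733, 0.0887, 0.1436]
tcp_rot: [[1.0, -0.001, 0.001], [-0.001, -1.0, -0.0], [0.001, 0.0, -1.0]]
force: [0.9, -0.0, -0.1]
opening: 1.001
grasp_force: 0.0
```

```bash
python3 w.py pics/w3.png [.618,.087,.023] [.622,.2425,.018] [.6095,-.0755,.018] [.4725,.0895,.08] [.4542,-.0985,.08]
```

```text
7.7833 [0.4733 0.0887 0.1436] [ 0.8774 -0.0464 -0.0975] 1.000759540096683 0.0
[.618,.087,.023] [284.718   38.4521]
[.622,.2425,.018] [108.8983  34.7272]
[.6095,-.0755,.018] [466.2375  50.4688]
[.4725,.0895,.08] [281.7672 216.7541]
[.4542,-.0985,.08] [505.4463 237.8365]
```

View pics/w3.png

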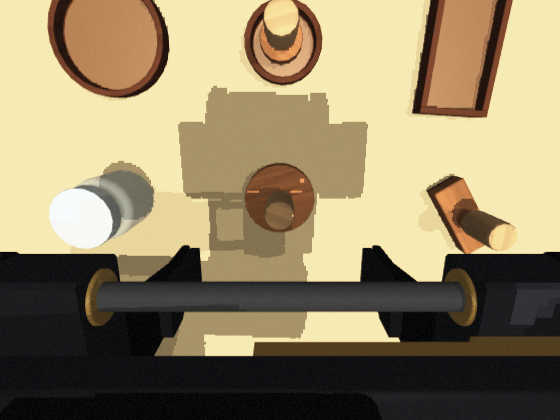

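The small stamp stands upright in its tray at (282,40). The big handle top is near (280,216), as predicted. Descending and gripping.

>>> send_rows(commands=[[0,0,0,-0.03,-0.04,1.2,1],[0,0,0,-0.03,-0.04,2.2,1],[0,0,0,-0.03,-0.04,3,1],[0,0,0,-0.03,-0.04,3.42,1],[0,0,0,-0.03,-0.04,3.42,1],[0,0,0,-0.03,-0.04,3.42,0.1],[0,0,0,-0.03,-0.04,3.42,0.1],[0,0,0,-0.03,-0.04,3.42,0.1],[0,0,0,-0.03,-0.04,3.42,0.1],[0,0,0,-0.03,-0.04,3.42,0.1],[0,0,0,-0.03,-0.04,3.42,0.1],[0,0,0,-0.03,-0.04,3.42,0.1],[0,0,0,-0.03,-0.04,3.42,0.1],[0,0,0,-0.03,-0.04,3.42,0.1],[0,0,0,-0.03,-0.04,3.42,0.1],[0,0,0,-0.03,-0.04,3.42,0.1],[0,0,0,-0.03,-0.04,3.42,0.1],[0,0,0,-0.03,-0.04,3.42,0.1],[0,0,0,-0.03,-0.04,3.42,0.1]])

```text
time_s: 9.42
position: [0.4706, 0.0901, 0.0412]
tcp_rot: [[1.0, -0.0, -0.0], [-0.0, -1.0, 0.0], [-0.0, -0.0, -1.0]]
force: [0.0, 0.4, 1.1]
opening: 0.284
grasp_force: 30.0
```

>>> send_rows(commands=[[0,0,0,0,0,-1.2,0.1],[0,0,0,0,0,-2.4,0.1],[0,0,0,0,0,-3.6,0.1],[0,0,0,1,-0.5,-4,0.1],[0,0,0,2,-1.2,-4,0.1],[0,0,0,3,-2,-4,0.1],[0,0,0,4,-2.9,-4,0.1],[0,0,0,4.7,-3.8,-4,0.1],[0,0,0,5,-4.6,-4,0.1],[0,0,0,5,-5.08,-4,0.1],[0,0,0,5,-5.08,-3.6,0.1],[0,0,0,5,-5.08,-3.2,0.1],[0,0,0,5,-5.08,-3.2,0.1],[0,0,0,5,-5.08,-3.2,0.1],[0,0,0,5,-5.08,-3.2,0.1]])

```text
time_s: 10.67
position: [0.6201, 0.2409, 0.1367]
tcp_rot: [[1.0, -0.002, -0.001], [-0.002, -1.0, -0.001], [-0.001, 0.001, -1.0]]
force: [-0.2, 0.7, -0.7]
opening: 0.282
grasp_force: 30.0
```

>>> send_rows(commands=[[0,0,0,0,-0.03,1.1,0.1],[0,0,0,0,-0.03,1.9,0.1],[0,0,0,0,-0.03,2.5,0.1],[0,0,0,0,-0.03,2.8,0.1],[0,0,0,0,-0.03,2.97,0.1],[0,0,0,0,-0.03,3.0,0.1],[0,0,0,0,-0.03,3.0,0.1],[0,0,0,0,-0.03,3.0,0.1],[0,0,0,0,-0.03,3.0,0.1],[0,0,0,0,-0.03,3.0,0.1]])

```text
time_s: 11.5
position: [0.6215, 0.2435, 0.0483]
tcp_rot: [[1.0, -0.0, 0.002], [-0.0, -1.0, 0.0], [0.002, -0.0, -1.0]]
force: [0.1, -0.0, -1.4]
opening: 0.282
grasp_force: 30.0
```

Now lower slightly, open and lift, then go to the oblong stamp.

>>> send_rows(commands=[[0,0,0,0,0,0.05,0.1],[0,0,0,0,0,0.05,0.1],[0,0,0,0,0,0.05,0.1],[0,0,0,0,0,0.05,0.8],[0,0,0,0,0,0.05,0.8],[0,0,0,0,0,0.05,0.8],[0,0,0,0,0,0.05,0.8],[0,0,0,0,0,0.05,0.8],[0,0,0,0,0,0.05,0.8],[0,0,0,0,0,0.05,0.8],[0,0,0,0,0,0.05,0.8],[0,0,0,0,0,-1,0.8],[0,0,0,0,0,-2,1],[0,0,0,0,0,-3.2,1],[0,0,0,0,0,-3.2,1],[0,0,0,0,0,-3.2,1],[0,0,0,0,0,-3.2,1]])

```text
time_s: 12.92
position: [0.6202, 0.2431, 0.1431]
tcp_rot: [[1.0, -0.0, -0.001], [-0.0, -1.0, -0.0], [-0.001, 0.0, -1.0]]
force: [0.5, -0.4, -0.0]
opening: 0.987
grasp_force: 0.0
```

>>> send_rows(commands=[[0,0,0,-0.5,1,0,1],[0,0,0,-1,2,0,1],[0,0,0,-1.5,3,0,1],[0,0,0,-2,4,0,1],[0,0,0,-2.5,5,0,1],[0,0,0,-3,6,0,1],[0,0,0,-3.5,7,0,1],[0,0,0,-4,8,0,1],[0,0,0,-4.5,9,0,1],[0,0,0,-5,10,0,1],[0,0,0,-5.3,10.8,0,1],[0,0,0,-5.54,11.36,0,1],[0,0,0,-5.54,11.36,0,1],[0,0,0,-5.54,11.36,0,1],[0,0,0,-5.54,11.36,0,1],[0,0,0,-5.54,11.36,0,1]])

```text
time_s: 14.25
position: [0.4542, -0.0963, 0.1426]
tcp_rot: [[1.0, 0.001, -0.001], [0.001, -1.0, 0.001], [-0.001, -0.001, -1.0]]
force: [-0.1, 0.5, -0.2]
opening: 1.001
grasp_force: 0.0
```

```bash
python3 w.py pics/w4.png [.6095,-.0755,.018] [.4542,-.0978,.08] [.626,-.261,.018] [.4765,-.2723,.08]
```

```text
14.25 [ 0.4542 -0.0963  0.1426] [-0.0723  0.4927 -0.2349] 1.001258385689341 0.0
[.6095,-.0755,.018] [259.4214  25.6345]
[.4542,-.0978,.08] [284.668  215.9709]
[.626,-.261,.018] [474.6593   4.6038]
[.4765,-.2723,.08] [502.2376 189.8477]
```

View pics/w4.png

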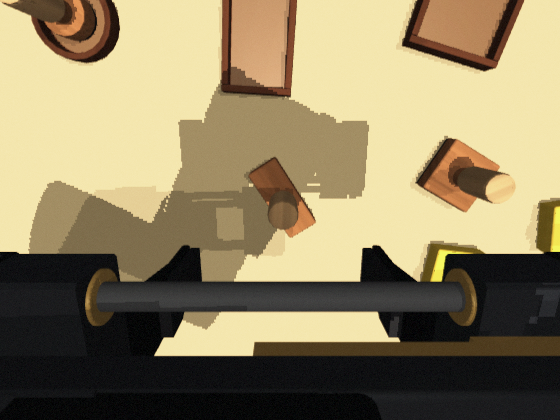

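Handle top at (283,215), as predicted. The block's long axis is about 33° from world x. Gripping.

>>> send_rows(commands=[[0,0,0,0,0.03,1.2,1],[0,0,0,0,0.03,2.2,1],[0,0,0,0,0.03,3,1],[0,0,0,0,0.03,3.39,1],[0,0,0,0,0.03,3.39,1],[0,0,0,0,0.03,3.39,0.1],[0,0,0,0,0.03,3.39,0.1],[0,0,0,0,0.03,3.39,0.1],[0,0,0,0,0.03,3.39,0.1],[0,0,0,0,0.03,3.39,0.1],[0,0,0,0,0.03,3.39,0.1],[0,0,0,0,0.03,3.39,0.1],[0,0,0,0,0.03,3.39,0.1],[0,0,0,0,0.03,3.39,0.1],[0,0,0,0,0.03,3.39,0.1],[0,0,0,0,0.03,3.39,0.1],[0,0,0,0,0.03,3.39,0.1],[0,0,0,0,0.03,3.39,0.1],[0,0,0,0,0.03,3.39,0.1]])

```text
time_s: 15.88
position: [0.4544, -0.0983, 0.0414]
tcp_rot: [[1.0, -0.001, -0.0], [-0.001, -1.0, 0.0], [-0.0, -0.0, -1.0]]
force: [0.0, 0.4, 0.7]
opening: 0.282
grasp_force: 30.0
```

>>> send_rows(commands=[[0,0,0,0,0,-1.2,0.1],[0,0,0,0,0,-2.4,0.1],[0,0,0,0,0,-3.2,0.1],[0,0,1.2,1.1,-0.2,-3.2,0.1],[0,0,2.4,2.2,-0.4,-3.2,0.1],[0,0,3.6,3.3,-0.6,-3.2,0.1],[0,0,4.8,4.2,-0.76,-3.2,0.1],[0,0,6,4.8,-0.76,-3.2,0.1],[0,0,7,5.1,-0.76,-3.2,0.1],[0,0,7.28,5.17,-0.76,-3.2,0.1],[0,0,7.28,5.17,-0.76,-3.2,0.1],[0,0,7.28,5.17,-0.76,-3.2,0.1],[0,0,7.28,5.17,-0.76,-3.2,0.1],[0,0,7.28,5.17,-0.76,-3.2,0.1],[0,0,7.28,5.17,-0.76,-3.2,0.1]])

```text
time_s: 17.13
position: [0.6089, -0.0756, 0.1374]
tcp_rot: [[0.805, -0.594, -0.0], [-0.594, -0.805, 0.0], [-0.0, 0.0, -1.0]]
force: [-0.2, 0.3, -1.4]
opening: 0.284
grasp_force: 30.0
```

```bash
python3 w.py pics/w5.png [.6095,-.0755,.018]
```

```text
17.1333 [ 0.6089 -0.0756  0.1374] [-0.1715  0.2789 -1.3698] 0.2840449432171106 29.998660683631897
[.6095,-.0755,.018] [281.9012 198.2586]
```

View pics/w5.png

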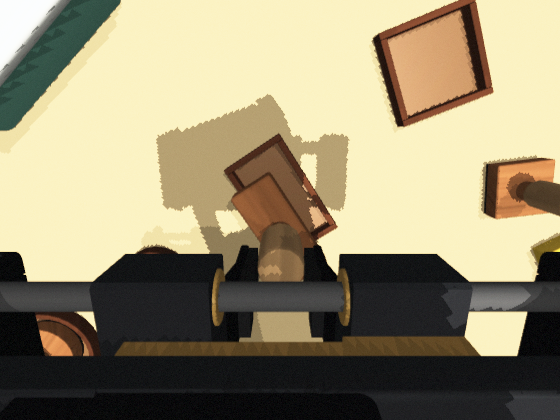

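The block and tray edges are parallel to about 1°, and the tray centre is near (280,198) as predicted. Lower, release, lift.

>>> send_rows(commands=[[0,0,0,0,0,1.1,0.1],[0,0,0,0,0,1.9,0.1],[0,0,0,0,0,2.5,0.1],[0,0,0,0,0,2.8,0.1],[0,0,0,0,0,2.97,0.1],[0,0,0,0,0,3.03,0.1],[0,0,0,0,0,3.03,0.1],[0,0,0,0,0,3.03,0.1],[0,0,0,0,0,3.03,0.1],[0,0,0,0,0,3.03,0.1],[0,0,0,0,0,3.03,0.1]])

```text
time_s: 18.1
position: [0.61, -0.0758, 0.0472]
tcp_rot: [[0.805, -0.594, 0.001], [-0.594, -0.805, -0.0], [0.001, -0.0, -1.0]]
force: [-0.3, -0.7, -1.9]
opening: 0.28
grasp_force: 30.0
```

>>> send_rows(commands=[[0,0,0,0,0,0.03,0.1],[0,0,0,0,0,0.03,0.1],[0,0,0,0,0,0.03,0.8],[0,0,0,0,0,0.03,0.8],[0,0,0,0,0,0.03,0.8],[0,0,0,0,0,0.03,0.8],[0,0,0,0,0,0.03,0.8],[0,0,0,0,0,0.03,0.8],[0,0,0,0,0,0.03,0.8],[0,0,0,0,0,0.03,0.8],[0,0,0,0,0,-1,0.8],[0,0,0,0,0,-2,1],[0,0,0,0,0,-3.2,1],[0,0,0,0,0,-3.2,1],[0,0,0,0,0,-3.2,1],[0,0,0,0,0,-3.2,1]])

```text
time_s: 19.43
position: [0.609, -0.0755, 0.1425]
tcp_rot: [[0.805, -0.594, -0.0], [-0.594, -0.805, 0.0], [-0.0, 0.0, -1.0]]
force: [-1.0, -0.1, -0.3]
opening: 0.986
grasp_force: 0.0
```

>>> send_rows(commands=[[0,0,-1,0.05,1.2,0,1],[0,0,-2,0.1,2.4,0,1],[0,0,-3.2,0.15,3.6,0,1],[0,0,-4.4,0.2,4.8,0,1],[0,0,-5.6,0.25,6,0,1],[0,0,-6.6,0.3,7,0,1],[0,0,-7.28,0.33,7.6,0,1],[0,0,-7.28,0.33,7.91,0,1],[0,0,-7.28,0.33,7.91,0,1],[0,0,-7.28,0.33,7.91,0,1],[0,0,-7.28,0.33,7.91,0,1],[0,0,-7.28,0.33,7.91,0,1]])

```text
time_s: 20.43
position: [0.4771, -0.2711, 0.1422]
tcp_rot: [[1.0, 0.001, -0.0], [0.001, -1.0, 0.001], [-0.0, -0.001, -1.0]]
force: [-0.5, 0.2, 0.4]
opening: 1.005
grasp_force: 0.0
```

```bash
python3 w.py pics/w6.png [.6095,-.0755,.018] [.626,-.261,.018] [.4763,-.2723,.08]
```

```text
20.4333 [ 0.4771 -0.2711  0.1422] [-0.5417  0.1622  0.3911] 1.004857401460422 0.0
[.6095,-.0755,.018] [64.2539 53.8484]
[.626,-.261,.018] [271.7145  33.7204]
[.4763,-.2723,.08] [284.3562 216.9811]
```

View pics/w6.png

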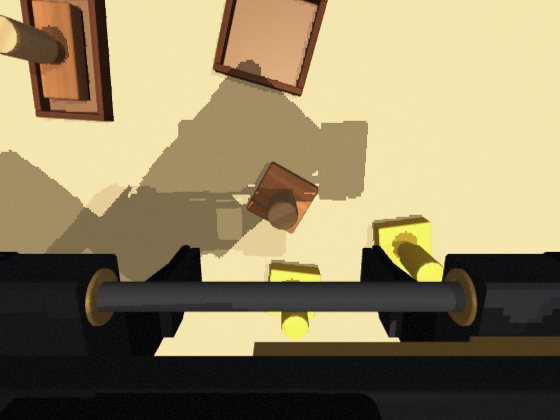

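The oblong stamp sits inside its tray at upper left. The square handle top is at (283,214), and the yellow blocks are clear of the fingers. Gripping.

>>> send_rows(commands=[[0,0,0,0,0.03,1.2,1],[0,0,0,0,0.03,2.2,1],[0,0,0,0,0.03,3,1],[0,0,0,0,0.03,3.37,1],[0,0,0,0,0.03,3.37,1],[0,0,0,0,0.03,3.37,0.1],[0,0,0,0,0.03,3.37,0.1],[0,0,0,0,0.03,3.37,0.1],[0,0,0,0,0.03,3.37,0.1],[0,0,0,0,0.03,3.37,0.1],[0,0,0,0,0.03,3.37,0.1],[0,0,0,0,0.03,3.37,0.1],[0,0,0,0,0.03,3.37,0.1],[0,0,0,0,0.03,3.37,0.1],[0,0,0,0,0.03,3.37,0.1],[0,0,0,0,0.03,3.37,0.1],[0,0,0,0,0.03,3.37,0.1],[0,0,0,0,0.03,3.37,0.1],[0,0,0,0,0.03,3.37,0.1]])

```text
time_s: 22.07
position: [0.4764, -0.2732, 0.0414]
tcp_rot: [[1.0, -0.0, -0.0], [-0.0, -1.0, 0.0], [-0.0, -0.0, -1.0]]
force: [0.1, 0.6, 0.4]
opening: 0.282
grasp_force: 30.0
```

>>> send_rows(commands=[[0,0,0,0,0,-1.2,0.1],[0,0,0,0,0,-2.4,0.1],[0,0,0,0,0,-3.2,0.1],[0,0,-0.5,1.1,-0.1,-3.2,0.1],[0,0,-1,2.2,-0.2,-3.2,0.1],[0,0,-1.5,3.3,-0.3,-3.2,0.1],[0,0,-2,4.2,-0.4,-3.2,0.1],[0,0,-2.32,4.8,-0.41,-3.2,0.1],[0,0,-2.32,5,-0.41,-3.2,0.1],[0,0,-2.32,5,-0.41,-3.2,0.1],[0,0,-2.32,5,-0.41,-3.2,0.1],[0,0,-2.32,5,-0.41,-3.2,0.1],[0,0,-2.32,5,-0.41,-3.2,0.1]])

```text
time_s: 23.15
position: [0.625, -0.2612, 0.1373]
tcp_rot: [[0.98, 0.199, -0.002], [0.199, -0.98, 0.001], [-0.001, -0.001, -1.0]]
force: [0.3, -0.2, -1.7]
opening: 0.281
grasp_force: 30.0
```

```bash
python3 w.py pics/w7.png [.6265,-.261,.018]
```

```text
23.15 [ 0.625  -0.2612  0.1373] [ 0.3137 -0.1895 -1.7039] 0.28088866124555745 29.993987381458282
[.6265,-.261,.018] [282.5651 198.6217]
```

View pics/w7.png

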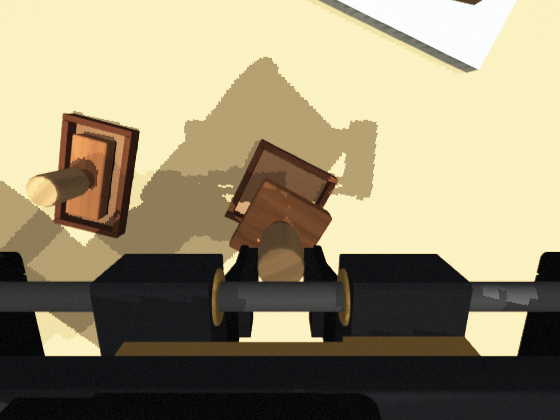

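Block and tray edges are aligned, and the tray centre is at (282,197). Lower and release.

>>> send_rows(commands=[[0,0,0,0.03,0,1.1,0.1],[0,0,0,0.03,0,1.9,0.1],[0,0,0,0.03,0,2.5,0.1],[0,0,0,0.03,0,2.8,0.1],[0,0,0,0.03,0,2.97,0.1],[0,0,0,0.03,0,3.03,0.1],[0,0,0,0.03,0,3.03,0.1],[0,0,0,0.03,0,3.03,0.1],[0,0,0,0.03,0,3.03,0.1],[0,0,0,0.03,0,3.03,0.1],[0,0,0,0.03,0,3.03,0.1]])

```text
time_s: 24.12
position: [0.6279, -0.2612, 0.0473]
tcp_rot: [[0.98, 0.201, 0.001], [0.201, -0.98, -0.001], [0.001, 0.001, -1.0]]
force: [-0.1, -0.5, -1.8]
opening: 0.285
grasp_force: 30.0
```

>>> send_rows(commands=[[0,0,0,0,0,0.03,0.1],[0,0,0,0,0,0.03,0.1],[0,0,0,0,0,0.03,0.8],[0,0,0,0,0,0.03,0.8],[0,0,0,0,0,0.03,0.8],[0,0,0,0,0,0.03,0.8],[0,0,0,0,0,0.03,0.8],[0,0,0,0,0,0.03,0.8],[0,0,0,0,0,0.03,0.8],[0,0,0,0,0,0.03,0.8],[0,0,0,0,0,-1,0.8],[0,0,0,0,0,-2,1],[0,0,0,0,0,-3.2,1],[0,0,0,-2,1,-4,1],[0,0,0,-4,2,-4,1],[0,0,0,-6,3,-4,1],[0,0,0,-6,3,-4,1],[0,0,0,-6,3,-4,1],[0,0,0,-6,3,-4,1]])

```text
time_s: 25.7
position: [0.4641, -0.3899, 0.1672]
tcp_rot: [[0.981, 0.195, -0.002], [0.195, -0.981, -0.003], [-0.003, 0.002, -1.0]]
force: [0.6, -0.1, -0.8]
opening: 0.997
grasp_force: 0.0
```

Run:
```python
from rig import optics
import cv2,numpy as np
t=optics.capture('top')['image'][125:245,90:490];s=optics.capture('scene')['image'][110:350,170:430]
a=cv2.resize(t,None,fx=2,fy=2,interpolation=3);b=cv2.resize(s,None,fx=1.5,fy=1.5,interpolation=3)
o=np.zeros((a.shape[0]+b.shape[0],800,3),np.uint8);o[:240,:800]=a;o[240:,:b.shape[1]]=b;cv2.imwrite('pics/end.png',o)
```

```text
(no output)
```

View pics/end.png

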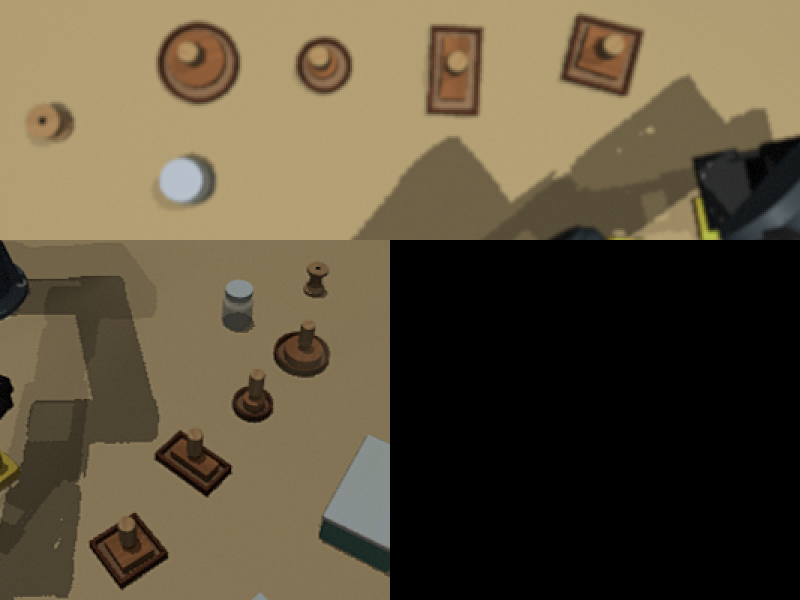

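All four stamps stand upright and centred in their trays: top crop (198,62), (323,64), (455,70) and (602,55). The spool and jar have not moved, so I'm handing in.

```bash
python3 -c "
from rig import bot
print(bot.hand_in())"
```

```text
the job is handed in; nothing more can be done
None
```

The job is handed in, with no verdict returned: the final images show all four stamps upright and centred in their own trays, and the spool and jar where they started.

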